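Third hand at the bench shaker: line up the tube blocks and hold the spring clamp on them

ROBOT

A 6-joint arm with a two-finger parallel gripper is mounted at the origin on a cart in front of the work surface, level with it; the furniture and walls round the work are solid. World frame = base frame: x ahead of the robot, y to its left, z up, the work surface at z = 0. Lengths are in m, angles in degrees, forces in N, time in s.
With the tool pointing down it reaches from about 0.3 to 0.775 m from the base axis. Payload 14.6 kg.
Tool frame: the origin (TCP) lies midway between the tips of the shut fingers; the grasp point (between the pads) lies 19 mm behind it; z points along the fingers, y is the line along which they close (so a half turn about z gives the same grasp; the last joint's range is limited). The gripper opens to 94 mm and grips with 3 to 60 N. Pads are 16 mm wide; open, the fingers measure 119 mm over their backs; the gripper's body (75 mm by 177 mm) begins 78 mm behind the grasp point.
Start: joints at [66.314, 17.183, 87.147, -0, 75.671, -3.816], TCP at [0.187, 0.517, 0.205] pointing down, gripper open.
Joint ranges: [-173.82, 173.82], [-45.26, 126.66], [13.44, 144.39], [-59.66, 239.66], [0, 175.72], [-146.38, 146.38]. Speed limits (degrees/s): [127.2, 127.2, 147.25, 180, 180, 180].

INTERFACE

Orientations are given as a 3x3 rotation matrix whose columns are the frame's x, y, z axes.
In Python, from bench import ctrl gives the robot as it stands.
- The arm moves only by the shell command python3 -m creep 'ROWS' [OPENING] [FORCE]. ROWS is JSON, a list that holds one entry, the list of rows, each a list of 4 numbers: the shift along the tool's x, y, z in cm, then the turn about the tool's z in rad. A call has 1 to 12 rows; each row shifts and turns the commanded pose from where the row before left it, along the tool's axes as they then stand; what a row does not reach is not made up. A row lasts 1/8 s, in which the tool goes at most 62.5 mm and 10.7 degrees, less where a joint would pass 70% of its speed; a pose out of reach is approached as far as the arm can. A call is refused whole if a number of a shift passes 6.25 or a number of a turn 0.188, either way. A call with a gripper value outside its range is refused whole. OPENING is the closure in counts, from 0 (fully open) to 255 (shut), set as the call begins (- or left out, the last holds). The fingers move at their own pace and stop on an object; FORCE is the grip in N (left out, the last holds). Time passes only in rows, so rows that do not move let the fingers close. It gives the time, the measured TCP pose, the force, the opening and the grip force at its end, in the units of the state.
- ctrl.sense(): the state, without advancing time (a new reading comes with each control period).
- ctrl.get_image(name): name is "scene" or "side" or "wrist"; returns a dict with "color" (384x512x3 uint8, red, green, blue), "mtx" (3x3 intrinsics, pixels), "world_to_cam" (4x4, takes a point from world to camera coordinates). Camera axes: x right, y up, looking along -z (the intrinsics and any distortion apply to the point x, -y, -z); pixel columns grow to the right and rows downward; lengths in m; the calibration is good to about 2 mm. A picture is of the moment at which its call begins. There is no depth.
- ctrl.close_job(): hands the job in; it is judged then, once.
Trained networks look in a picture, given as the dict that the camera call returned (one of the last four; its "shot" number tells which), for a name from the list of things; names that differ only in an ending like _2 or _b are one class to them, and where a whole thing is asked for, a point or a joint stands for the part that bears it (a point fixed in the world has none). Each returns a list of dicts, best first, with "score" (0 to 1); they miss things now and then, are a little off and sometimes report something else, mostly with a low value. They report only what shows in the picture. A call takes as long as a camera call. They do not tell look-alikes from the thing itself.
- ctrl.find_in(picture, target): "point" ([row, column] in pixels, amid what is visible of it).
- ctrl.regions_of(picture, target): "region" (384x512 bool, what is visible of it) and "point" ([row, column] in pixels, amid what is visible of it).
- ctrl.landmark_of(picture, target): "point" ([row, column] in pixels: a listed point, or the origin of a listed thing).
The state is a dict: "time_s": time; "qpos": joint angles; "joint_vel": joint speeds; "joint_efforts": joint torques, N m; "position": TCP position; "eef_rot": TCP orientation; "ft_force": force on the tool from outside, world axes, zero at the start; "moment": the same for the moment, N m; "width": finger opening in m; "grip_force": force on a finger pad.
Only numpy, scipy, OpenCV 4.12 (cv2) and the standard library are available. Lean on these libraries where they do the work, as an engineer would, in place of code of your own. Each camera call takes 0.05 s, during which the arm holds its last target. There are 200 camera calls.

TASK

Set up the bench shaker: nudge the three loose aluminium tube blocks square and flush against the fence rail at the back of its plate, then slide the spring clamp along the rail by its upright black grip so that it closes the blocks up, without gaps, into one row against the end stop. Keep pressing with the clamp's springs about half compressed (about 11 N on the row), never squeezed solid, and finish while still holding the clamp like that, without letting go, so that I can tighten its lock knob. Leave the forceps, timer, marker, petri dish and tube where they are.

Things in the scene. Friction and masses are not known exactly. Their poses are not given: they have to be found in the camera images.
- shaker: Fixed white bench shaker, 200 x 320 mm, with an grey metal plate 220 (x) x 400 (y) mm whose top is at z = 0.088. Origin: middle of its underside, on the worktop; x points to its back (away from the robot), y to its left. Fence rail: bar along y at the back of the plate, front face at x = 0.072, 26 mm high. The plate is open at the front; only the 10 mm high forceps lie there.
- end_stop: Steel angle on the left part of the shaker plate, 60 mm wide in x, 36 mm high. Origin on the plate, in the middle of the face that looks along -y to the blocks: x = 0.040, y = 0.150, z = 0.088 in the shaker's frame, axes as the shaker's. The closed row of blocks reaches 132 mm from this face, to y = 0.018.
- clamp: Spring clamp on the fence rail, right of the blocks; slides along the shaker's y (grip y -0.117 to 0.018) with 1 N friction; its springs push it back when let go. Grey arm 41 mm high with the black grip; towards +y a pressure pad on two sprung pins; star lock knob 47 mm behind the grip, up to 62 mm above the plate. Origin on the plate below the grip; axes as the shaker's.
- clamp_grip (a point): Middle of the clamp's upright black grip: a plate 36 mm in the shaker's x, 14 mm in y, from 41 to 83 mm above the shaker plate; the point is 62 mm above the plate, at x = 0.040 in the shaker's frame. The pad's face is 37 mm ahead of it towards +y with the springs free, 37 mm - c with the springs compressed by c.
- clamp_pad (a joint): How far the pressure pad is pushed back against its two springs, m: 0 free, 0.015 squeezed solid; together 1.5 N per mm. Half compressed is 0.0075.
- clamp_face: Black rubber face of the pressure pad, 52 x 28 mm, 2 mm thick, 5 to 33 mm above the plate. Its origin is the point on the plate 37 mm behind the face's front (towards -y); axes as the shaker's.
- block_micro_center (a point): Loose aluminium block with eight 11 mm bores in two rows, six of them with capped white microtubes that stand 4 mm above the top; 64 x 44 x 40 mm (own x, y, z), about 0.16 kg. The point is its centre, 20 mm above the plate. Flush and square with the fence, its own x runs from front to back and the point is at x = 0.040 in the shaker's frame. Slides easily (friction 0.25). The order of the blocks is free.
- block_15_center (a point): Loose aluminium block with four 17 mm bores; 64 x 44 x 40 mm (own x, y, z), about 0.16 kg. The point is its centre, 20 mm above the plate. Flush and square with the fence, its own x runs from front to back and the point is at x = 0.040 in the shaker's frame. Slides easily (friction 0.25). The order of the blocks is free.
- block_50_center (a point): Loose aluminium block with one 30 mm and one 12 mm bore; 64 x 44 x 40 mm (own x, y, z), about 0.16 kg. The point is its centre, 20 mm above the plate. Flush and square with the fence, its own x runs from front to back and the point is at x = 0.040 in the shaker's frame. Slides easily (friction 0.25). The order of the blocks is free.
- forceps: Bystander: steel forceps, 18 x 130 x 10 mm, lying near the front right of the shaker plate. Origin: middle of the underside.
- timer: Bystander: white bench timer, 66 x 66 x 20 mm, on the worktop right of the shaker. Origin: middle of the underside.
- marker: Bystander: marker pen, 14 x 133 x 13 mm, lying on the worktop to the right. Origin: middle of the underside.
- petri: Bystander: closed petri dish, 90 mm across, 12 mm high, on the worktop left of the shaker. Origin: middle of the underside.
- tube: Bystander: capped 50 ml tube, 33 x 114 x 33 mm, lying on the worktop to the left. Origin: middle of the underside.
There are look-alikes about, which are no part of the job. What is shaped like the part that bears block_50_center but brown or yellow is not meant.

How it is judged (in metres and radians):
On the way:
1. all three blocks are square and flush with the fence rail (x of block_micro_center in the frame of shaker between 0.037 and 0.043 m and angle between the y axis of each of block_micro_center, block_15_center, block_50_center and the y axis of shaker, either way round below 0.05 rad and angle between each of block_micro_center, block_15_center, block_50_center's own z axis and vertical below 0.04 rad and x of block_15_center in the frame of shaker between 0.037 and 0.043 m and x of block_50_center in the frame of shaker between 0.037 and 0.043 m), for 0.2 s.
At the end, for the whole second after the job is handed in: Blocks upright, within 3 mm of flush with the fence and square to it within 0.05 rad; row closed against the end stop (pad face 128 to 136 mm from it); pad pressing with 7 to 18 N, stop pressed with over 1.5 N; fingers still pressing on the clamp with over 2 N, clamp still (all of step 1 and contact force between clamp_face and anything else between 7 and 18 N and contact force between end_stop and anything else above 1.5 N and y of clamp_face in the frame of end_stop between -0.173 and -0.165 m and contact force between the fingers and clamp above 2 N and linear speed of clamp below 0.01 m/s); the arm keeps its last pose, push and grip.
It fails at once if the clamp's springs are squeezed solid (value of joint clamp_pad above 0.0142 m).
It fails at once if a bystander is disturbed (moved by more than 25 mm) (distance of any of forceps, timer, marker, petri, tube from where it was at the start of the episode above 0.025 m).
It also fails if it takes over 69 s, if anything falls off the work surface, if the arm or the gripper's body presses on something with over 40 N, if the wrist force passes 120 N, or if a joint passes its speed limit or range.

## Working session

There is one attempt and no reset: what is moved stays moved. The work goes in short steps, Python scripts to look and compute and a shell command to move; the robot and the scene stay as the last step left them, time stands still between calls to the robot, and variables do not carry over. Pictures are saved under pics/ and viewed, at most 10 in all, crops included, and the job is handed in when it is done.

```bash
ls; mkdir -p pics
python3 - <<'E'
from bench import ctrl
import cv2,numpy as np
s=ctrl.sense();print(s['time_s'],s['position'],s['eef_rot'],s['width'],s['ft_force'])
ims=[]
for n in ["scene","side"]:
    p=ctrl.get_image(n);ims.append(p['color'])
    for t in ["shaker","end_stop","clamp_grip","clamp","block_micro_center","block_15_center","block_50_center","forceps"]:
        print(n,t,[(np.round(d['point']),round(d['score'],2)) for d in ctrl.landmark_of(p,t)[:3]])
    cv2.imwrite(f'pics/{n}0.png',cv2.resize(p['color'][...,::-1],(768,576)))
E
```

```text
pics
0.0 [0.18682856 0.51700496 0.20487881] [[-9.40463671e-01  3.39893920e-01 -4.53877547e-04]
 [ 3.39894219e-01  9.40463033e-01 -1.09728943e-03]
 [ 5.38930497e-05 -1.18623120e-03 -9.99999295e-01]] 0.09413380361254167 [-0.2036085  -0.59462959 -0.29030218]
scene shaker [(array([224., 242.]), 0.69), (array([209., 236.]), 0.47)]
scene end_stop [(array([219., 211.]), 0.66)]
scene clamp_grip [(array([177., 256.]), 0.62), (array([191., 257.]), 0.51), (array([214., 224.]), 0.27)]
scene clamp [(array([190., 253.]), 0.53)]
scene block_micro_center [(array([207., 240.]), 0.7)]
scene block_15_center [(array([211., 223.]), 0.56), (array([206., 239.]), 0.3)]
scene block_50_center [(array([200., 249.]), 0.75), (array([194., 293.]), 0.62), (array([188., 270.]), 0.48)]
scene forceps [(array([202., 279.]), 0.64)]
side shaker []
side end_stop [(array([179., 239.]), 0.61)]
side clamp_grip [(array([191., 282.]), 0.61), (array([188., 242.]), 0.5), (array([179., 238.]), 0.33)]
side clamp [(array([211., 280.]), 0.94)]
side block_micro_center [(array([183., 241.]), 0.82)]
side block_15_center [(array([177., 236.]), 0.74), (array([186., 242.]), 0.22)]
side block_50_center [(array([195., 250.]), 0.91), (array([269., 302.]), 0.89), (array([249., 335.]), 0.81)]
side forceps [(array([211., 282.]), 0.73), (array([221., 246.]), 0.53)]
```

Run:
```python
import cv2,numpy as np
a=cv2.imread('pics/scene0.png');b=cv2.imread('pics/side0.png')
f=lambda i:cv2.resize(i[210:410,280:480] if 0 else i,(400,300))
c=lambda i:cv2.resize(i[180:480,250:550],(400,300))
cv2.imwrite('pics/m0.png',np.vstack([np.hstack([f(a),f(b)]),np.hstack([c(a),c(b)])]))
```

```text
(no output)
```

View pics/m0.png

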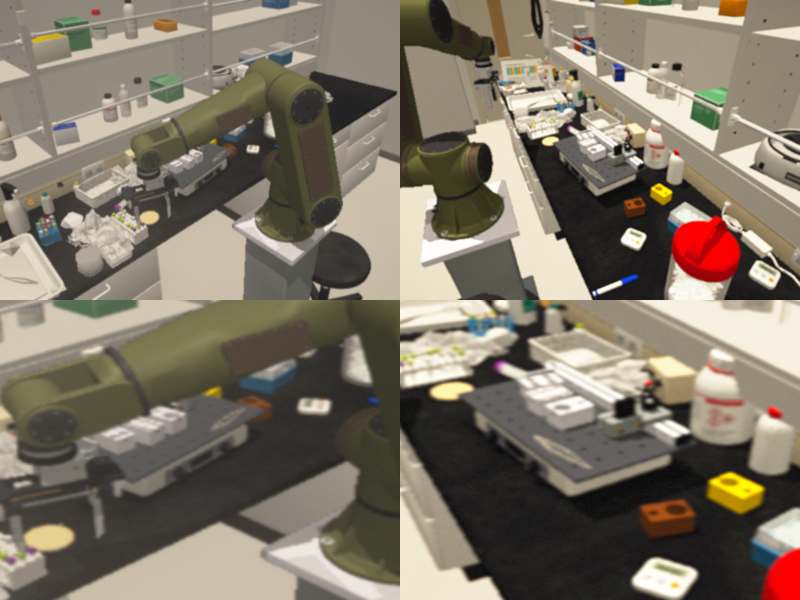

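```bash
cat > h.py <<'E'
from bench import ctrl
import numpy as np, cv2
def ray(p,rc):
    K=np.array(p['mtx']);T=np.array(p['world_to_cam'])
    d=np.linalg.inv(K)@[rc[1],rc[0],1]; d=np.array([d[0],-d[1],-d[2]])
    R=T[:3,:3]; o=-R.T@T[:3,3]; return o,R.T@d
def at(p,rc,z):
    o,d=ray(p,rc); return o+d*(z-o[2])/d[2]
def px(p,X):
    K=np.array(p['mtx']);T=np.array(p['world_to_cam']);c=T[:3,:3]@X+T[:3,3]
    u=K@[c[0],-c[1],-c[2]]; return u[:2]/u[2]
def tri(l):
    A=0;b=0
    for p,rc in l:
        o,d=ray(p,rc);d=d/np.linalg.norm(d);M=np.eye(3)-np.outer(d,d);A=A+M;b=b+M@o
    return np.linalg.solve(A,b)
E
python3 - <<'E'
from h import *
P={n:ctrl.get_image(n) for n in ["scene","side","wrist"]}
for n in P:
    T=P[n]['world_to_cam'];print(n,np.round(-T[:3,:3].T@T[:3,3],3),P[n]['mtx'][0,0])
Z=dict(end_stop=.088,clamp_grip=.150,clamp=.088,block_micro_center=.108,block_15_center=.108,block_50_center=.108,forceps=.088,shaker=0)
for t,z in Z.items():
    for n in P: print(t,n,[(np.round(at(P[n],d['point'],z),3)[:2],round(d['score'],2)) for d in ctrl.landmark_of(P[n],t)[:3]])
cv2.imwrite('pics/wrist0.png',P['wrist']['color'][...,::-1])
E
```

```text
scene [-0.678  1.091  1.052] 494.12041481228306
side [ 0.137 -0.888  0.72 ] 356.51223912353004
wrist [0.116 0.542 0.385] 338.94857165100257
end_stop scene [(array([0.538, 0.202]), 0.44)]
end_stop side [(array([0.547, 0.187]), 0.37)]
end_stop wrist []
clamp_grip scene [(array([ 0.589, -0.077]), 0.65)]
clamp_grip side [(array([ 0.586, -0.058]), 0.85)]
clamp_grip wrist []
clamp scene [(array([ 0.567, -0.062]), 0.38), (array([0.536, 0.194]), 0.23)]
clamp side [(array([ 0.577, -0.079]), 0.9), (array([ 0.445, -0.432]), 0.26)]
clamp wrist []
block_micro_center scene [(array([0.506, 0.104]), 0.49)]
block_micro_center side [(array([0.516, 0.094]), 0.77)]
block_micro_center wrist []
block_15_center scene [(array([0.526, 0.147]), 0.51)]
block_15_center side [(array([0.526, 0.145]), 0.76)]
block_15_center wrist []
block_50_center scene [(array([ 0.445, -0.131]), 0.68), (array([0.507, 0.044]), 0.51), (array([ 0.552, -0.128]), 0.38)]
block_50_center side [(array([0.526, 0.048]), 0.89), (array([ 0.606, -0.316]), 0.79), (array([ 0.503, -0.342]), 0.78)]
block_50_center wrist []
forceps scene [(array([ 0.449, -0.068]), 0.5)]
forceps side [(array([ 0.461, -0.075]), 0.57)]
forceps wrist []
shaker scene [(array([0.528, 0.032]), 0.91)]
shaker side [(array([0.526, 0.029]), 0.64)]
shaker wrist []
```

The pictures show three light blocks spread out in front of the fence, with the clamp to their right and the forceps at the front right. The brown and yellow look-alikes are off the plate to the right. The shaker is near (0.527, 0.035), yawed about 10°. I'll move the wrist camera over it.

```bash
python3 -m creep '[[[0,0,-1.5,-0.174],[0,0,-1.5,-0.174],[0,0,-1.5,-0.174]]]' 130 && python3 -m creep '[[[-1.7,-4.3,0,0],[-1.7,-4.3,0,0],[-1.7,-4.3,0,0],[-1.7,-4.3,0,0],[-1.7,-4.3,0,0],[-1.7,-4.3,0,0],[-1.7,-4.3,0,0],[-1.7,-4.3,0,0],[-1.7,-4.3,0,0],[-1.7,-4.3,0,0],[-1.7,-4.3,0,0],[0,0,0,0]]]'
python3 - <<'E'
from h import *
P={n:ctrl.get_image(n) for n in ["wrist","scene","side"]}
Z=dict(end_stop=.088,clamp_grip=.150,clamp=.088,block_micro_center=.108,block_15_center=.108,block_50_center=.108,forceps=.088,shaker=0)
for t,z in Z.items():
    for n in P: print(t,n,[(np.round(at(P[n],d['point'],z),3)[:2],np.round(d['point']),round(d['score'],2)) for d in ctrl.landmark_of(P[n],t)[:2]])
s=ctrl.sense();print(s['time_s'],s['position'],s['eef_rot'],s['width'])
cv2.imwrite('pics/wrist1.png',P['wrist']['color'][...,::-1])
E
```

```text
time_s: 2.62
position: [0.1869, 0.5172, 0.2509]
eef_rot: [[-0.984, -0.18, -0.0], [-0.18, 0.984, 0.0], [0.0, 0.0, -1.0]]
ft_force: [-0.2, 0.6, -0.1]
width: 0.0673
grip_force: 0.0
time_s: 4.12
position: [0.4544, 0.0821, 0.2502]
eef_rot: [[-0.985, -0.171, -0.0], [-0.171, 0.985, -0.0], [0.0, -0.0, -1.0]]
ft_force: [-0.1, -0.3, -1.1]
width: 0.046
grip_force: 0.0
end_stop wrist [(array([0.543, 0.193]), array([268., 344.]), 0.88)]
end_stop scene [(array([0.552, 0.191]), array([218., 209.]), 0.74)]
end_stop side [(array([0.544, 0.192]), array([176., 238.]), 0.49)]
clamp_grip wrist []
clamp_grip scene [(array([ 0.597, -0.081]), array([174., 255.]), 0.79)]
clamp_grip side [(array([ 0.588, -0.058]), array([190., 280.]), 0.67)]
clamp wrist [(array([ 0.579, -0.06 ]), array([262., 113.]), 0.93)]
clamp scene [(array([ 0.577, -0.057]), array([191., 254.]), 0.8)]
clamp side [(array([ 0.571, -0.086]), array([213., 280.]), 0.73)]
block_micro_center wrist [(array([0.511, 0.08 ]), array([232., 248.]), 0.62)]
block_micro_center scene [(array([0.516, 0.09 ]), array([206., 236.]), 0.77), (array([0.511, 0.03
[... 633 characters left out ...]
]), array([249., 334.]), 0.8)]
forceps wrist [(array([ 0.46, -0.09]), array([152.,  90.]), 0.77)]
forceps scene [(array([ 0.456, -0.09 ]), array([199., 282.]), 0.58)]
forceps side [(array([ 0.466, -0.082]), array([221., 248.]), 0.41)]
shaker wrist [(array([0.524, 0.046]), array([206., 224.]), 0.93)]
shaker scene [(array([0.539, 0.028]), array([222., 246.]), 0.68), (array([ 0.709, -0.174]), array([189., 254.]), 0.54)]
shaker side [(array([0.531, 0.04 ]), array([218., 252.]), 0.76)]
5.475 [0.45351327 0.08406354 0.25044556] [[-9.84694071e-01 -1.74291665e-01 -4.60262164e-05]
 [-1.74291663e-01  9.84694071e-01 -4.49254044e-05]
 [ 5.31518660e-05 -3.62157935e-05 -9.99999998e-01]] 0.04611784490419065
```

View pics/wrist1.png

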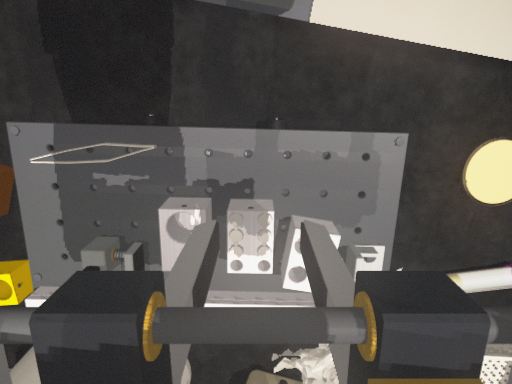

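The wrist picture shows the plate with its front corners at (col 9, row 122) and (408, 134). The blocks are at columns 187, 250 and 312, the third turned about 12°, and the end stop is at column 365. Next I'll compute the shaker yaw and the block footprints.

Run:
```python
from h import *
p=ctrl.get_image("wrist");im=p['color']
a=at(p,(122,9),.088);b=at(p,(134,408),.088);d=b-a
yaw=np.arctan2(-d[0],d[1]);print(a,b,np.linalg.norm(d[:2]),'yaw',np.degrees(yaw))
u=np.array([np.cos(yaw),np.sin(yaw)]);v=np.array([-u[1],u[0]])
c=(a+b)[:2]/2+.110*u;print('centre',c)
es=at(p,(268,344),.088)[:2];print('es in sh',(es-c)@u,(es-c)@v)
cg=at(p,(262,113),.088)[:2];print('clamp',(cg-c)@u,(cg-c)@v)
print('tcp',(ctrl.sense()['position'][:2]-c)@u,(ctrl.sense()['position'][:2]-c)@v)
F=lambda q:np.round([(q-c)@u*1e3,(q-c)@v*1e3])
for n,pts in dict(b50=[(198,163),(198,212)],mic=[(200,229),(200,273),(272,228),(272,272)],b15=[(217,293),(222,339),(287,284)],stop=[(247,348),(247,383)]).items():
    print(n,[F(at(p,q,.128)[:2]) for q in pts])
for t in ["block_50_center","block_micro_center","block_15_center"]:
    for r in ctrl.regions_of(p,t)[:1]:
        m=r['region'].astype(np.uint8);q=cv2.minAreaRect(cv2.findNonZero(m));print(t,r['score'],m.sum(),q)
cv2.imwrite('pics/crop1.png',cv2.resize(im[180:310,60:410,::-1],None,fx=2.2,fy=2.2,interpolation=cv2.INTER_CUBIC))
```

```text
[ 0.44444445 -0.16888085  0.088     ] [0.38702308 0.22338847 0.088     ] 0.39644979255039814 yaw 8.327953976267327
centre [0.52457384 0.0431861 ]
es in sh 0.03936229373627176 0.1481446481434213
clamp 0.039442018156089644 -0.10782870945776901
tcp -0.06438613482451142 0.05075083971954019
b50 [array([-48., -38.]), array([-49.,   7.])]
mic [array([-48.,  23.]), array([-49.,  64.]), array([26., 23.]), array([25., 66.])]
b15 [array([-33.,  83.]), array([-29., 127.]), array([41., 79.])]
stop [array([ -4., 138.]), array([ -5., 172.])]
block_50_center 0.94 2437 ((183.0, 233.5), (71.0, 52.0), 90.0)
block_micro_center 0.88 3326 ((247.5, 236.5), (44.99999237060547, 72.99998474121094), -0.0)
block_15_center 0.58 3338 ((247.5, 236.0), (74.0, 45.0), 90.0)
```

View pics/crop1.png

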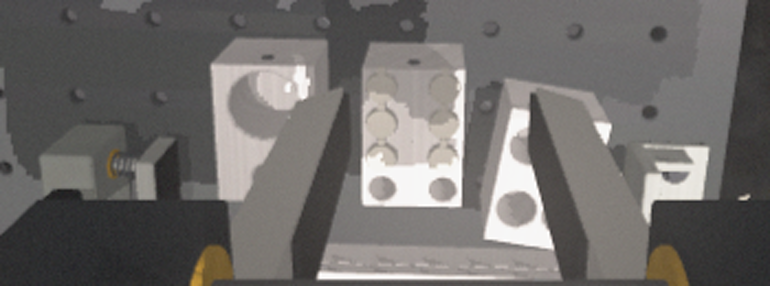

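Block y centres in the shaker frame: b50 about −0.015, micro 0.045, b15 0.105. Yaw is 8.3°. I'll align the tool, narrow the fingers into a flat pusher and push b50 first.

```bash
python3 -m creep '[[[0,0,0,0.03],[0.1,-1.1,2.43,0],[0.1,-1.1,2.43,0],[0.1,-1.1,2.43,0],[0.1,-1.1,2.43,0],[0.1,-1.1,2.43,0],[0.1,-1.1,2.43,0],[0,0,0,0]]]' 214 && python3 -m creep '[[[-1,0,0,0],[-1,0,0,0],[-0.6,0,0,0],[-0.6,0,0,0],[-0.6,0,0,0],[-0.6,0,0,0],[-0.6,0,0,0],[-0.6,0,0,0],[-0.6,0,0,0],[0,0,0,0]]]'
```

```text
time_s: 6.68
position: [0.4564, 0.0176, 0.1036]
eef_rot: [[-0.99, -0.143, -0.003], [-0.143, 0.99, 0.0], [0.003, 0.001, -1.0]]
ft_force: [1.1, 0.2, 0.1]
width: 0.0152
grip_force: 0.0
time_s: 7.92
position: [0.5188, 0.0269, 0.1046]
eef_rot: [[-0.989, -0.145, 0.0], [-0.145, 0.989, 0.0], [-0.0, 0.0, -1.0]]
ft_force: [0.6, 0.3, -0.1]
width: 0.0148
grip_force: 0.0
```

```bash
python3 -m creep '[[[-0.3,0,0,0],[-0.3,0,0,0],[0,0,0,0]]]' | egrep 'time|pos|ft'; python3 -m creep '[[[-0.2,0,0,0],[0,0,0,0]]]'| egrep 'pos|ft'
python3 - <<'E'
from h import *
p=ctrl.get_image("wrist");im=p['color']
cv2.imwrite('pics/crop2.png',cv2.resize(im[180:310,60:410,::-1],None,fx=2.2,fy=2.2,interpolation=cv2.INTER_CUBIC))
E
```

```text
time_s: 8.3
position: [0.5246, 0.0278, 0.1047]
ft_force: [1.3, 0.1, -0.2]
position: [0.5255, 0.028, 0.1045]
ft_force: [-8.3, -0.5, 4.3]
```

View pics/crop2.png

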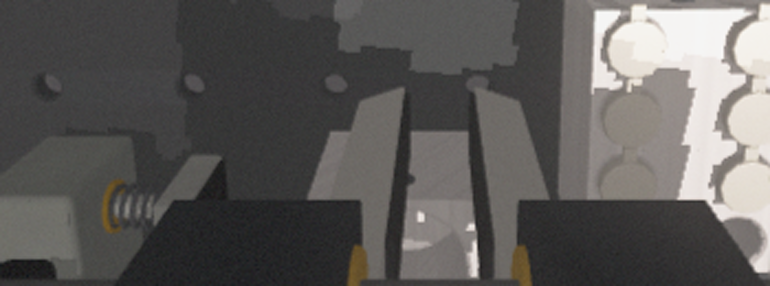

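The block is against the fence, with 8 N at x as expected. I'll press slightly more, back off and do micro.

```bash
python3 -m creep '[[[-0.1,0,0,0],[0,0,0,0]]]' | egrep 'pos|ft'; python3 -m creep '[[[2,0,0,0],[2,0,0,0],[2,0,0,0],[1,0,0,0],[0,2,0,0],[0,2,0,0],[0,1.9,0,0],[0,0,0,0]]]'| egrep 'pos|ft'; python3 -m creep '[[[-1,0,0,0],[-1,0,0,0],[-0.6,0,0,0],[-0.6,0,0,0],[-0.6,0,0,0],[-0.6,0,0,0],[-0.6,0,0,0],[-0.6,0,0,0],[-0.6,0,0,0],[-0.6,0,0,0],[0,0,0,0]]]'| egrep 'time|pos|ft'
```

```text
position: [0.5255, 0.028, 0.1045]
ft_force: [-16.0, -1.4, 8.4]
position: [0.4497, 0.0771, 0.1047]
ft_force: [0.4, -0.4, 0.5]
time_s: 11.22
position: [0.517, 0.0863, 0.1045]
ft_force: [-1.1, -0.0, 0.7]
```

```bash
python3 -m creep '[[[-0.2,0,0,0],[0,0,0,0]]]' | egrep 'pos|ft';  python3 -m creep '[[[-0.1,0,0,0],[0,0,0,0]]]' | egrep 'pos|ft'; python3 -m creep '[[[2,0,0,0],[2,0,0,0],[2,0,0,0],[1,0,0,0],[0,2,0,0],[0,2,0,0],[0,2,0,0],[0,0,0,0]]]'| egrep 'pos|ft'; python3 -m creep '[[[-1,0,0,0],[-1,0,0,0],[-0.6,0,0,0],[-0.6,0,0,0],[-0.6,0,0,0],[-0.6,0,0,0],[-0.6,0,0,0],[-0.6,0,0,0],[-0.6,0,0,0],[-0.6,0,0,0],[0,0,0,0]]]'| egrep 'time|pos|ft'
```

```text
position: [0.5171, 0.0864, 0.1043]
ft_force: [-15.6, -2.7, 8.2]
position: [0.5171, 0.0864, 0.1043]
ft_force: [-25.4, -4.4, 13.3]
position: [0.4421, 0.1367, 0.1047]
ft_force: [-0.2, -0.7, -0.8]
time_s: 14.1
position: [0.5084, 0.1457, 0.1044]
ft_force: [-7.3, -0.5, 4.1]
```

```bash
python3 -m creep '[[[-0.1,0,0,0],[0,0,0,0]]]' | egrep 'pos|ft'; python3 -m creep '[[[1,0,0,0],[2,-1,-2,0],[2,-2,-4,0],[2,-2,-4,0],[1,-2,-4,0],[0,0,0,0]]]'| egrep 'time|pos|ft'
python3 - <<'E'
from h import *
p=ctrl.get_image("wrist");im=p['color']
for t in ["clamp","clamp_grip","end_stop","block_50_center","block_micro_center","block_15_center"]:
    print(t,[(np.round(d['point']),round(d['score'],2)) for d in ctrl.landmark_of(p,t)[:2]])
cv2.imwrite('pics/crop3.png',cv2.resize(im[100:310,20:420,::-1],None,fx=1.95,fy=1.95,interpolation=cv2.INTER_CUBIC))
E
```

```text
position: [0.5085, 0.1457, 0.1044]
ft_force: [-16.8, -0.9, 8.5]
time_s: 15.1
position: [0.4419, 0.0643, 0.2475]
ft_force: [0.3, 0.5, -0.8]
clamp [(array([276., 130.]), 0.94)]
clamp_grip [(array([313., 110.]), 0.89)]
end_stop [(array([276., 363.]), 0.96), (array([277., 483.]), 0.21)]
block_50_center [(array([298.,  16.]), 0.97)]
block_micro_center [(array([286., 268.]), 0.63)]
block_15_center []
```

View pics/crop3.png

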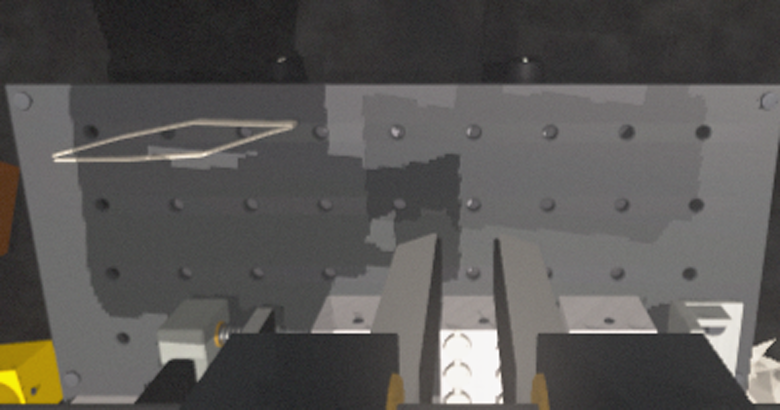

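The plate edge is level in the picture (row 85), so the tool is aligned. The three block fronts lie on one line (row ~297), flush with the fence. Next I'll locate the grip.

Run:
```python
from h import *
P=[ctrl.get_image(n) for n in ["wrist","side","scene"]]
c=np.array([.5246,.0432]);th=np.radians(8.35);u=np.array([np.cos(th),np.sin(th)]);v=np.array([-u[1],u[0]])
F=lambda q:np.round([(q-c)@u*1e3,(q-c)@v*1e3],1)
l=[]
for p in P:
    for t,z in [("clamp",.088),("clamp_grip",.150),("end_stop",.088),("block_50_center",.108)]:
        for d in ctrl.landmark_of(p,t)[:1]:
            print(t,F(at(p,d['point'],z)[:2]),round(d['score'],2))
            if t=="clamp_grip": l.append((p,d['point']))
q=tri(l);print('tri',F(q[:2]),q[2]);s=ctrl.sense();print('tcp',F(s['position'][:2]),s['position'][2])
```

```text
clamp [  39.7 -111.3] 0.62
clamp_grip [  37.9 -110.4] 0.77
end_stop [ 37.6 148.7] 0.56
block_50_center [  53.6 -222.2] 0.65
clamp [  35.  -134.2] 0.97
clamp_grip [  43.  -106.5] 0.87
block_50_center [ 60.  -12.3] 0.78
clamp [ 37.2 -99.4] 0.7
clamp_grip [  48.4 -117.4] 0.63
end_stop [ 43.5 149.7] 0.49
block_50_center [30.9 -5.9] 0.67
tri [  39.7 -109.9] 0.15317348112202459
tcp [-79.4  33.8] 0.24468496375236473
```

```bash
python3 -m creep '[[[-3,-3.6,0,0],[-3,-3.6,0,0],[-3,-3.6,0,0],[-2.95,-3.6,0,0],[0,0,2.5,0],[0,0,2.5,0],[0,0,0,0]]]' 174 | egrep 'time|pos|ft|wid'
python3 - <<'E'
from h import *
P=[ctrl.get_image(n) for n in ["wrist","side"]]
c=np.array([.5246,.0432]);th=np.radians(8.35);u=np.array([np.cos(th),np.sin(th)]);v=np.array([-u[1],u[0]])
F=lambda q:np.round([(q-c)@u*1e3,(q-c)@v*1e3],1)
for p in P:
    for d in ctrl.landmark_of(p,"clamp_grip")[:1]: print(F(at(p,d['point'],.15)[:2]),d['score'],np.round(d['point']))
s=ctrl.sense();print('tcp',F(s['position'][:2]),s['position'][2])
a=P[0]['color'][...,::-1];b=P[1]['color'][130:280,200:400,::-1]
cv2.imwrite('pics/v4.png',np.hstack([cv2.resize(a,(400,300)),cv2.resize(b,(400,300))]))
E
```

```text
time_s: 17.08
position: [0.5795, -0.06, 0.193]
ft_force: [-0.7, -0.7, 0.7]
width: 0.0294
[  40.6 -110.8] 0.6 [213. 258.]
[  50.7 -107.5] 0.58 [190. 281.]
tcp [  40.5 -110.3] 0.19601063900507518
```

View pics/v4.png

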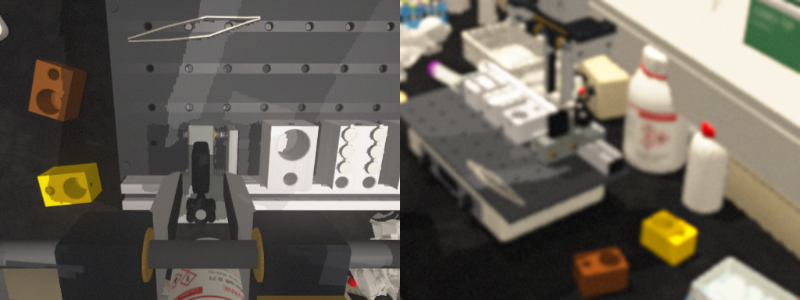

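The grip (wrist picture, col 200, row 165) stands between the fingers and the star knob is behind it. I'll descend and grip.

```bash
python3 -m creep '[[[0,0,2,0],[0,0,2,0],[0,0,1.2,0],[0,0,0.8,0],[0,0,0,0]]]' | egrep 'time|pos|ft|wid'; python3 -m creep '[[[0,0,0,0],[0,0,0,0],[0,0,0,0],[0,0,0,0],[0,0,0,0]]]' 255 25
```

```text
time_s: 17.9
position: [0.5802, -0.0601, 0.1347]
ft_force: [0.3, -0.6, 0.2]
width: 0.0299
time_s: 18.52
position: [0.5805, -0.0602, 0.1352]
eef_rot: [[-0.989, -0.145, 0.001], [-0.145, 0.989, -0.0], [-0.001, -0.0, -1.0]]
ft_force: [-1.3, -0.9, 5.9]
width: 0.0139
grip_force: 25.0
```

```bash
python3 -m creep '[[[0,0.8,0,0],[0,0.8,0,0],[0,0.8,0,0],[0,0.5,0,0],[0,0.5,0,0],[0,0.5,0,0],[0,0.5,0,0],[0,0.5,0,0],[0,0.5,0,0],[0,0.5,0,0],[0,0.5,0,0]]]' | egrep 'time|pos|ft|wid'; python3 -m creep '[[[0,0.4,0,0],[0,0.4,0,0],[0,0.4,0,0],[0,0.4,0,0],[0,0.4,0,0],[0,0,0,0]]]'
```

```text
time_s: 19.9
position: [0.5713, 0.0031, 0.1352]
ft_force: [1.5, -2.0, 5.7]
width: 0.0138
time_s: 20.65
position: [0.5684, 0.0232, 0.1352]
eef_rot: [[-0.989, -0.145, 0.001], [-0.145, 0.989, 0.0], [-0.001, -0.0, -1.0]]
ft_force: [0.4, 1.1, 4.8]
width: 0.0141
grip_force: 25.0
```

```bash
for i in 1 2; do python3 -m creep '[[[0,0.2,0,0],[0,0,0,0]]]' | egrep 'pos|ft'; done; python3 -m creep '[[[0,0.2,0,0],[0,0,0,0]]]' | egrep 'pos|ft';python3 -m creep '[[[0,0.2,0,0],[0,0,0,0]]]' | egrep 'time|pos|ft'
python3 - <<'E'
from h import *
P=[ctrl.get_image(n) for n in ["wrist","side"]]
a=P[0]['color'][100:300,150:450,::-1];b=P[1]['color'][130:280,200:400,::-1]
cv2.imwrite('pics/v5.png',np.hstack([cv2.resize(a,(450,300)),cv2.resize(b,(350,262)) if 0 else cv2.resize(b,(350,300))]))
E
```

```text
position: [0.5682, 0.025, 0.1352]
ft_force: [0.5, 0.5, 4.8]
position: [0.5679, 0.0269, 0.1352]
ft_force: [1.0, -0.4, 5.7]
position: [0.5676, 0.0286, 0.1352]
ft_force: [2.4, -3.0, 5.5]
time_s: 21.65
position: [0.5674, 0.0303, 0.1352]
ft_force: [1.5, -5.6, 6.2]
```

View pics/v5.png

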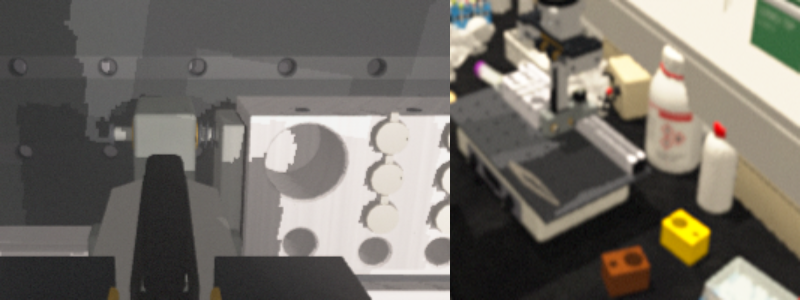

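Blocks are closed up against the pad (col 245), and the force climbs at about 1.5 N/mm, as the springs should. About 3.5 mm is compressed so far, so I'll advance 4 mm more.

```bash
python3 -m creep '[[[0,0.2,0,0],[0,0,0,0],[0,0,0,0]]]' | egrep 'pos|ft';python3 -m creep '[[[0,0.2,0,0],[0,0,0,0],[0,0,0,0]]]' | egrep 'time|pos|ft'; python3 -m creep '[[[0,0,0,0],[0,0,0,0],[0,0,0,0],[0,0,0,0]]]'
```

```text
position: [0.5672, 0.0317, 0.1352]
ft_force: [2.8, -10.0, 4.5]
time_s: 22.5
position: [0.5672, 0.0318, 0.1352]
ft_force: [3.9, -23.3, 4.8]
time_s: 23.0
position: [0.5672, 0.0318, 0.1353]
eef_rot: [[-0.99, -0.143, 0.002], [-0.143, 0.99, -0.004], [-0.002, -0.005, -1.0]]
ft_force: [5.0, -22.7, 3.9]
width: 0.0132
grip_force: 25.0
```

The force jumped to 23 N without any motion, so something stiff has met. I'll ease back 2 mm and look.

```bash
python3 -m creep '[[[0,-0.2,0,0],[0,0,0,0],[0,0,0,0]]]' | egrep 'pos|ft'
python3 - <<'E'
from h import *
P=[ctrl.get_image(n) for n in ["wrist","side","scene"]]
c=np.array([.5246,.0432]);th=np.radians(8.35);u=np.array([np.cos(th),np.sin(th)]);v=np.array([-u[1],u[0]])
F=lambda q:np.round([(q-c)@u*1e3,(q-c)@v*1e3],1)
for p in P:
  for t,z in [("clamp",.088),("clamp_face",.088),("end_stop",.088),("block_50_center",.108),("block_micro_center",.108),("block_15_center",.108)]:
    for d in ctrl.landmark_of(p,t)[:1]: print(t,F(at(p,d['point'],z)[:2]),round(d['score'],2),np.round(d['point']))
a=P[0]['color'][130:300,190:490,::-1];b=P[2]['color'][150:250,170:300,::-1]
cv2.imwrite('pics/v6.png',np.vstack([cv2.resize(a,(600,340),interpolation=2),cv2.resize(b[:57],(600,260),interpolation=2)]))
np.save('pics/w.npy',P[0]['color'])
E
```

```text
position: [0.5672, 0.0317, 0.1352]
ft_force: [2.5, -10.6, 5.0]
clamp [ 38.8 -16.6] 0.89 [207. 261.]
block_50_center [40.9 33.3] 0.94 [220. 339.]
block_micro_center [37.7 77.7] 0.81 [215. 408.]
block_15_center [ 41.8 121.7] 0.84 [221. 475.]
clamp [ 33.8 -35.8] 0.92 [198. 264.]
end_stop [ 41.6 136.9] 0.38 [177. 239.]
block_50_center [  39.9 -365.1] 0.94 [246. 336.]
block_micro_center [49.6 77.4] 0.69 [178. 249.]
block_15_center [ -81.7 -134.6] 0.66 [219. 250.]
clamp [ 46.5 -27.4] 0.84 [199. 240.]
end_stop [ 22.2 152.2] 0.69 [221. 213.]
block_50_center [32.8 41.9] 0.66 [203. 230.]
block_micro_center [37.4 72.7] 0.58 [206. 224.]
block_15_center [ 43.4 128.6] 0.54 [212. 213.]
```

View pics/v6.png

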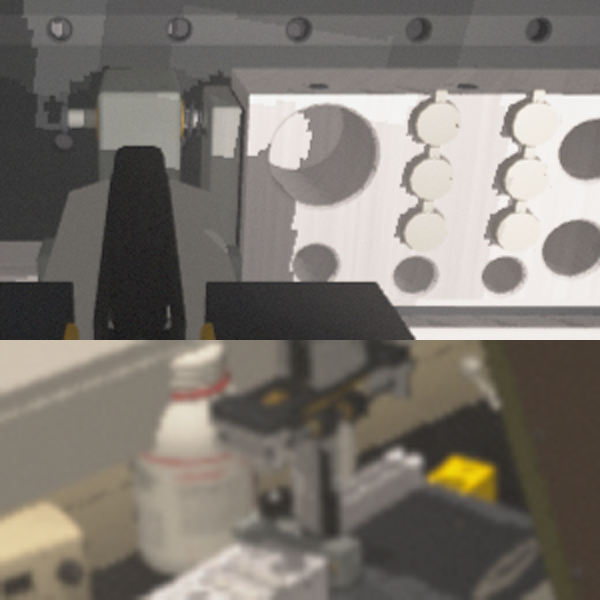

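The row is closed, with block spacing of 44 mm. Grip-to-block geometry gives about 8 mm compression, yet something stiffer resists. I'll use the moment readings to find out where the contact is.

```bash
cat > s.py <<'E'
from h import *
s=ctrl.sense();c=np.array([.5246,.0432]);R=np.array(s['eef_rot'])
print(round(s['time_s'],2),np.round(s['position']*1e3,2),'F tool',np.round(R.T@s['ft_force'],1),'M tool',np.round(R.T@s['moment'],2),'w',round(s['width']*1e3,2))
E
python3 s.py; python3 -m creep '[[[0,-0.1,0,0],[0,0,0,0],[0,0,0,0]]]' >/dev/null; python3 s.py;python3 -m creep '[[[0,-0.1,0,0],[0,0,0,0],[0,0,0,0]]]' >/dev/null; python3 s.py;python3 -m creep '[[[0,-0.2,0,0],[0,0,0,0],[0,0,0,0]]]' >/dev/null; python3 s.py;python3 -m creep '[[[0,-0.2,0,0],[0,0,0,0],[0,0,0,0]]]' >/dev/null; python3 s.py
```

```text
24.43 [567.19  31.69 135.25] F tool [-0.8 -9.8 -4.1] M tool [ 1.39 -0.11  0.07] w 13.81
24.8 [567.31  30.92 135.22] F tool [-0.4 -7.4 -4.9] M tool [ 1.16 -0.12  0.  ] w 13.68
25.18 [567.45  30.11 135.25] F tool [-1.6 -6.5 -4.7] M tool [ 1.03 -0.09  0.04] w 13.71
25.55 [567.68  28.38 135.22] F tool [-0.6 -4.3 -5. ] M tool [ 0.66 -0.01  0.09] w 13.93
25.93 [567.92  26.73 135.22] F tool [-1.  -2.  -5.3] M tool [ 0.35 -0.11  0.03] w 14.07
```

```bash
python3 -m creep '[[[0,0.2,0,0],[0,0.2,0,0],[0,0,0,0],[0,0,0,0]]]' >/dev/null; python3 s.py; python3 -m creep '[[[0,0.1,0,0],[0,0,0,0],[0,0,0,0]]]' >/dev/null; python3 s.py;python3 -m creep '[[[0,0.1,0,0],[0,0,0,0],[0,0,0,0]]]' >/dev/null; python3 s.py;python3 -m creep '[[[0,0.1,0,0],[0,0,0,0],[0,0,0,0]]]' >/dev/null; python3 s.py
python3 - <<'E'
from h import *
s=ctrl.sense();print(np.round(s['qpos'],1))
p=ctrl.get_image("scene");cv2.imwrite('pics/v7.png',cv2.resize(p['color'][60:260,120:380,::-1],(780,600),interpolation=2))
E
```

```text
26.43 [567.42  30.26 135.23] F tool [-0.4 -5.3 -5.2] M tool [ 0.86 -0.1   0.04] w 13.58
26.8 [567.3   31.03 135.21] F tool [-0.9 -7.5 -4.9] M tool [ 1.12 -0.08  0.01] w 13.85
27.18 [567.18  31.72 135.22] F tool [-1.4 -9.4 -5.2] M tool [ 1.39 -0.06  0.07] w 13.72
27.55 [567.19  31.81 135.22] F tool [ -0.6 -16.9  -3.7] M tool [ 2.41 -0.15  0.  ] w 13.92
[ -0.4  23.1  88.8  -0.2  67.9 -98.6]
```

View pics/v7.png

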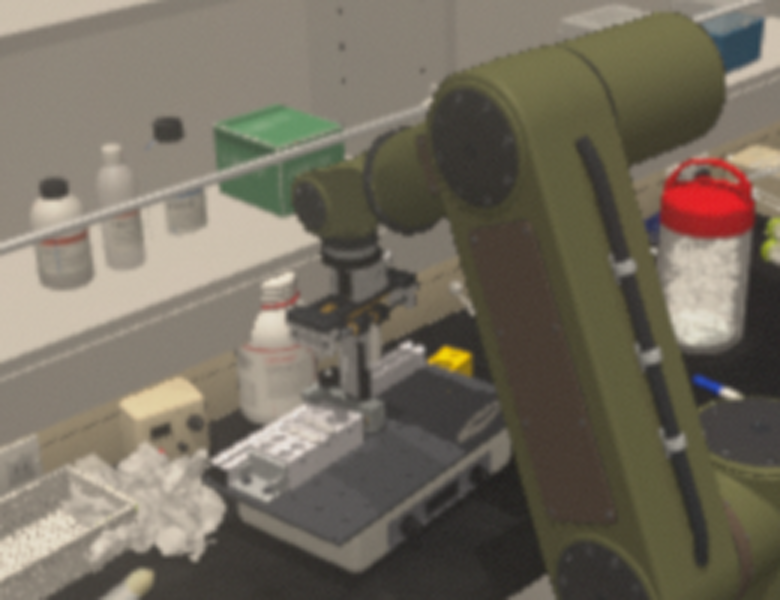

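```bash
python3 -m creep '[[[0,-0.1,0,0],[0,0,0,0]]]' >/dev/null; python3 s.py
python3 - <<'E'
from h import *
P={n:ctrl.get_image(n) for n in ["wrist","scene","side"]}
c=np.array([.5246,.0432]);th=np.radians(8.35);u=np.array([np.cos(th),np.sin(th)]);v=np.array([-u[1],u[0]])
F=lambda q:np.round([(q-c)@u*1e3,(q-c)@v*1e3],1)
W=lambda x,y,z:np.r_[c+x*u+y*v,z]
print('bottle',F(at(P['scene'],(196,212),0)[:2]))
p=P['scene']; im=cv2.resize(p['color'][185:235,180:260,::-1],(800,500),interpolation=2)
# project lines: stop face y=.150 (and 0.1487), b15 left edge if row short
for y,col in [(.150,(0,0,255)),(.144,(0,255,0))]:
    q=[px(p,W(x,y,.124)) for x in (.01,.07)]
    q=[tuple(int(k) for k in ((a-[180,185])*10)) for a in q]; cv2.line(im,q[0],q[1],col,1)
print(px(P['wrist'],W(.02,.150,.128)),px(P['wrist'],W(.02,.144,.128)))
w=cv2.resize(P['wrist']['color'][165:300,400:512,::-1],(300,362),interpolation=2)
cv2.imwrite('pics/v8.png',np.hstack([im[:362,:500],w]))
E
```

```text
27.85 [567.2   31.64 135.22] F tool [ -1.1 -10.1  -5.6] M tool [ 1.43 -0.09  0.04] w 13.85
bottle [256.8 -89.1]
[552.64242273 197.32422736] [542.15402293 197.33567757]
```

View pics/v8.png

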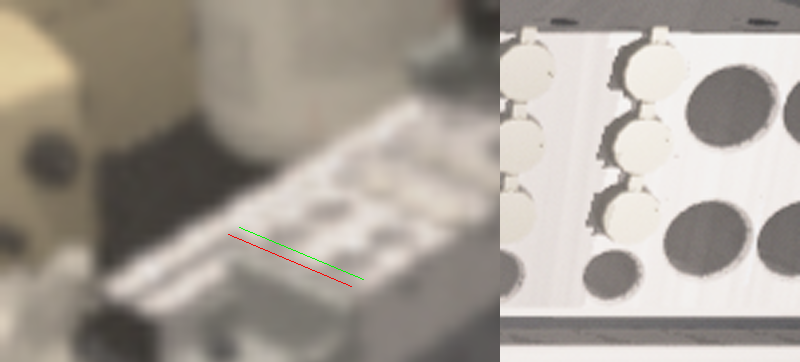

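The row runs unbroken up to the stop. The force–displacement data give about 6 mm of compression, 8.5–10 N on the pad, which is within the band, and the moment lever shows the load acts on the grip. I'll add a small nudge toward 11 N, settle and check.

```bash
python3 -m creep '[[[0,0.03,0,0],[0,0,0,0],[0,0,0,0],[0,0,0,0],[0,0,0,0],[0,0,0,0],[0,0,0,0]]]'; python3 s.py
```

```text
time_s: 28.88
position: [0.5672, 0.0317, 0.1352]
eef_rot: [[-0.99, -0.144, 0.002], [-0.144, 0.99, -0.002], [-0.001, -0.002, -1.0]]
ft_force: [3.4, -11.6, 5.0]
width: 0.0137
grip_force: 25.0
28.88 [567.22  31.71 135.24] F tool [ -1.7 -11.9  -5. ] M tool [ 1.67 -0.14 -0.01] w 13.67
```

```bash
python3 -c "
from bench import ctrl
print(ctrl.close_job())"
```

```text
the job is handed in; nothing more can be done
None
```

I handed the job in with the arm still holding the clamp: the three blocks flush with the fence and closed up against the end stop, the wrist sensor reading about 12 N, an estimated 8.5–10 N of it on the pad (springs about 6 mm compressed). The clamp met an unexplained stiff resistance there, so I could not bring the springs to the full half-compression, and I got no verdict back.

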